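Send the arch brick down the tidy-up chute

TASK

Put away the wooden arch brick left on the ledge of the tidy-up chute: without lifting it, slide it along the ledge until it rests lightly against the gate's cork-faced stop, then push it out through the gate's opening so that it drops down the chute into the tray. Press only gently throughout - the gate is lightly built - and leave everything else where it is.

Things in the scene. Friction and masses are not known exactly. Their poses are not given: they have to be found in the camera images.
- chute: fixed plywood unit; origin at table height, x axis across the ledge away from the robot, y along the ledge, z up. Ledge: flat top at z = 160 mm, x -70 to +30, y -200 to +200 mm, open towards the robot. A rim 10 to 14 mm high closes the drop edge (x = +30) except at the gate's opening. Neither brick nor robot may press ledge, rim or gate with over 15 N
- track: aluminium strip fixed along the ledge's robot side, carrying the wooden gate, which is clamped at a varying, unmeasured place (feel it or see it). Axes as the chute's; origin at chute x -73, y 60, z 148 mm. The gate's stop, across the ledge (chute x -45 to +15 mm, 34 mm tall), has a cork pad facing -y; the pad's face is somewhere from chute y = +15 to +105 mm. Its clamp holds
- edge (a point): point on the drop edge (chute x 30, y 30, z 160 mm). The gate's rim strips (chute x 15 to 27 mm, 14 mm high) leave an opening 65 mm wide, from the pad's face 65 mm towards -y. The pad is sprung: 1 mm per 2.5 N, at most 6 mm, then rigid; it pushes back. A brick touching the pad lightly stands in the opening with about 5 mm to spare; stopped short, it jams on the strip
- tray (a point): centre of the tray's floor (chute x 180, y 30, z 8 mm). From below the drop edge a 45 degree slide between side walls (chute y -66 to +126 mm, wall tops z = 140 mm or lower) leads down into this tray (chute x 125 to 232 mm, walls 60 mm high)
- brick: plain wooden arch (bridge) brick with a square tunnel: 60 mm long (its y axis), 36 mm wide (x axis, the way the tunnel runs), 36 mm tall, tunnel 24 mm wide and 20 mm high; 42 to 84 g. Starts flat on the ledge's -y part, turned up to 0.3 rad from the ledge's axes, the gate's stop lying towards +y of it. Origin at the centre of its underside
- pillar: plain wooden cylinder brick, 28 mm across, 45 mm tall, standing on the ledge beyond the gate's stop; origin at the centre of its underside (leave it alone)
- tumbler: plastic drinking cup, 68 mm across, 100 mm tall, on the table to the left; origin under its base (leave it alone)
- bowl: plastic breakfast bowl, 116 mm across, 50 mm tall, on the table to the right; origin under its base (leave it alone)
- wedge: stepped wooden brick 36 x 60 mm, 35 mm tall, on the table to the right; origin at the centre of its underside (leave it alone)
- rod: thin wooden cylinder brick, 24 mm across, 70 mm tall, standing on the table to the left; origin under its base (leave it alone)
- wagon: wooden toy car 90 x 62 mm, 56 mm tall, on the table to the right; origin at the centre between its wheels at table height (leave it alone)
Things that resemble listed ones, but are neither listed nor needed, are in the scene too. Leave any orange look-alike of the brick alone.

How it is judged:
On the way:
1. the brick, still flat on the ledge, has been slid along it and touches the gate's stop (0.5 N or more) (contact force between brick and track above 0.5 N and z of brick in the frame of chute above 0.15 m and y of brick in the frame of chute above -0.025 m and angle between brick's own z axis and vertical below 0.1 rad and x of brick in the frame of chute below 0.008 m), for 0.1 s.
At the end, for the whole second after the job is handed in: The brick lies at rest (under 20 mm/s) at the foot of the chute or in its tray: in the chute's frame its origin is at x 60 to 236 mm, y -70 to +130 mm, lower than z = 90 mm (x of brick in the frame of chute between 0.06 and 0.236 m and y of brick in the frame of chute between -0.07 and 0.13 m and z of brick in the frame of chute below 0.09 m and linear speed of brick below 0.02 m/s); the robot touches nothing.
It fails at once if the brick is lifted more than 20 mm off the ledge (z of brick in the frame of chute above 0.18 m).
It fails at once if the brick, while on the ledge, is pressed against the gate, rim or ledge with more than 15 N (z of brick in the frame of chute above 0.15 m and contact force between brick and chute above 15 N).
It fails at once if the robot presses the chute or its gate with more than 15 N (contact force between any of the arm, the fingers and chute above 15 N).
It fails at once if a bystander (pillar, tumbler, bowl, wedge, rod, wagon) is moved more than 20 mm (distance of any of pillar, tumbler, bowl, wedge, rod, wagon from where it was at the start of the episode above 0.02 m).
It also fails if it takes over 64 s, if anything falls off the work surface, if the arm or the gripper's body presses on something with over 40 N, if the wrist force passes 120 N, or if a joint passes its speed limit or range.

ROBOT

A 6-joint arm with a two-finger parallel gripper is mounted at the origin on the work surface. World frame = base frame: x ahead of the robot, y to its left, z up, the work surface at z = 0. Lengths are in m, angles in rad, forces in N, time in s.
With the tool pointing down it reaches from about 0.275 to 0.825 m from the base axis. Payload 4.9 kg.
Tool frame: the origin (TCP) lies midway between the tips of the shut fingers; the grasp point (between the pads) lies 19 mm behind it (bot.grip_depth is the distance from the TCP to the grasp point, in m); z points along the fingers, y is the line along which they close (so a half turn about z gives the same grasp; the last joint's range is limited). The gripper opens to 85 mm and grips with 20 to 120 N. Pads are 22 mm wide; open, the fingers measure 114 mm over their backs; the gripper's body (76 mm by 85 mm) begins 54 mm behind the grasp point. The pads swing forward as they close: fully open they stand 13 mm farther back than shut.
Start: joints at [1.019, 0.326, -0.193, 1.052, 0, 1.437], TCP at [0.223, 0.503, 0.231] pointing down, gripper open.
Joint ranges: [-2.65, 2.65], [-0.97, 1.79], [-1.3, 1.35], [-1.93, 2.1], [-1.47, 1.37], [-3.14, 3.14]. Speed limits (rad/s): [2.57, 2.57, 3.14, 3.14, 3.14, 3.14].

INTERFACE

Orientations are given as a unit quaternion [w, x, y, z].
In Python, from cell import bot gives the robot as it stands. Calls block until the motion is done:
- bot.move_pose(position, orientation): joint-space move of the TCP to a pose.
- bot.move_linear(position, speed=0.15, rotation=None, until_force=None): straight line of the TCP; rotation=None keeps the orientation; speed is the mean speed in m/s. With until_force (N) it stops when the force on the tool has changed by that much, and returns True; else False.
- bot.goto_joints(angles): joint-space move.
- bot.set_gripper(opening, grasp_force=None): opening from 0.0 (shut) to 1.0 (fully open); grasp_force is the grip in N (None keeps the last); returns when the fingers have stopped.
- bot.wait(seconds).
- bot.solve_ik(position, orientation): joint angles nearest the present ones, or None.
- bot.camera(name): name is "scene" or "top"; returns the picture (384x512x3 uint8, red, green, blue); there is no depth.
- bot.calibration(name): a dict with "mtx" (3x3 intrinsics, pixels), "extrinsics" (4x4, takes a point from world to camera coordinates). Camera axes: x right, y down, z forward; pixel columns grow to the right and rows downward; lengths in m; the calibration is good to about 2 mm. A picture is of the moment at which its call begins. calibration takes no time and is no camera call.
A pose or a line that the arm cannot do raises bot.PlanningError and nothing moves.
- bot.close_job(): hands the job in; it is judged then, once.
Trained networks look in the newest picture that a camera, given by its name, has taken for a name from the list of things; names that differ only in an ending like _2 or _b are one class to them, and where a whole thing is asked for, a point or a joint stands for the part that bears it (a point fixed in the world has none). Each returns a list of dicts, best first, with "confidence" (0 to 1); they miss things now and then, are a little off and sometimes report something else, mostly with a low value. They report only what shows in the picture. A call takes as long as a camera call. They do not tell look-alikes from the thing itself.
- bot.search_frame(camera, thing): "bbox" ([left, top, width, height] in pixels, round what is visible of it).
Readings, each from a call of its own:
- bot.read_clock(): time.
- bot.read_joint_positions(): joint angles.
- bot.read_joint_vel(): joint speeds.
- bot.read_joint_efforts(): joint torques, N m.
- bot.read_position(): TCP position.
- bot.read_tool_rot(): TCP orientation.
- bot.read_ft_force(): force on the tool from outside, world axes, zero at the start.
- bot.read_moment(): the same for the moment, N m.
- bot.read_gripper_width(): opening from 0.0 (shut) to 1.0 (fully open).
- bot.read_finger_force(): force on a finger pad.
Only numpy, scipy, OpenCV 4.12 (cv2) and the standard library are available. Lean on these libraries where they do the work, as an engineer would, in place of code of your own. Each camera call takes 0.05 s, during which the arm holds its last target. There are 200 camera calls.

## Working session

There is one attempt and no reset: what is moved stays moved. The work goes in short steps, each a Python script; the robot and the scene stay as the last script left them, time stands still between calls to the robot, and variables do not carry over. Pictures are saved under pics/ and viewed, at most 10 in all, crops included, and the job is handed in when it is done.

```bash
mkdir -p pics
python3 - <<'E'
from cell import bot
import cv2,numpy as np
for c in("scene","top"):
    im=bot.camera(c); cv2.imwrite(f"pics/{c}0.png",cv2.cvtColor(cv2.resize(im,(800,600)),cv2.COLOR_RGB2BGR))
    k=bot.calibration(c);print(c,np.round(k["mtx"],1).tolist(),np.round(k["extrinsics"],4).tolist())
    for t in("chute","track","brick","pillar","edge","tray"):
        try: print(t,[(np.round(d["bbox"]).tolist(),round(d["confidence"],2)) for d in bot.search_frame(c,t)][:4])
        except Exception as e: print(t,e)
print(bot.read_clock(),bot.read_tool_rot())
E
```

```text
scene [[408.4, 0.0, 251.6], [0.0, 408.4, 190.7], [0.0, 0.0, 1.0]] [[-0.7212, 0.6926, -0.0164, 0.4167], [0.5809, 0.5916, -0.559, -0.2387], [-0.3775, -0.4127, -0.829, 1.839], [0.0, 0.0, 0.0, 1.0]]
chute [([186.0, 141.0, 109.0, 119.0], 0.92)]
track [([220.0, 163.0, 59.0, 36.0], 0.79), ([186.0, 140.0, 110.0, 120.0], 0.5)]
brick [([181.0, 186.0, 12.0, 12.0], 0.66), ([270.0, 166.0, 12.0, 10.0], 0.54), ([216.0, 144.0, 18.0, 17.0], 0.52), ([245.0, 156.0, 8.0, 6.0], 0.4)]
pillar [([276.0, 191.0, 10.0, 10.0], 0.59), ([184.0, 139.0, 113.0, 123.0], 0.32)]
edge [([187.0, 143.0, 107.0, 116.0], 0.87)]
tray [([187.0, 139.0, 110.0, 123.0], 0.97)]
top [[349.0, 0.0, 258.0], [0.0, 349.0, 189.9], [0.0, 0.0, 1.0]] [[-0.0086, -0.9998, -0.0176, 0.007], [-0.9901, 0.0109, -0.14, 0.5787], [0.1402, 0.0162, -0.99, 1.0777], [0.0, 0.0, 0.0, 1.0]]
chute [([213.0, 123.0, 144.0, 103.0], 0.74)]
track [([224.0, 179.0, 96.0, 48.0], 0.76)]
brick [([312.0, 236.0, 16.0, 10.0], 0.74), ([326.0, 141.0, 18.0, 23.0], 0.66), ([272.0, 249.0, 18.0, 19.0], 0.65), ([316.0, 191.0, 23.0, 13.0], 0.59)]
pillar [([213.0, 195.0, 14.0, 11.0], 0.43)]
edge [([214.0, 123.0, 143.0, 104.0], 0.78)]
tray [([213.0, 117.0, 143.0, 112.0], 0.92)]
0.7 [1.62583593e-05 2.07381107e-01 9.78260229e-01 1.80783754e-05]
```

Run:
```python
import cv2
from cell import bot
im=bot.camera("top"); cv2.imwrite("pics/topcrop.png",cv2.cvtColor(cv2.resize(im[105:285,190:390],(800,720)[:1]+(720,),interpolation=cv2.INTER_CUBIC),cv2.COLOR_RGB2BGR)[:600])
im=bot.camera("scene"); cv2.imwrite("pics/scenecrop.png",cv2.cvtColor(cv2.resize(im[125:275,165:315],(600,600),interpolation=cv2.INTER_CUBIC),cv2.COLOR_RGB2BGR))
```

```text
(no output)
```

View pics/topcrop.png

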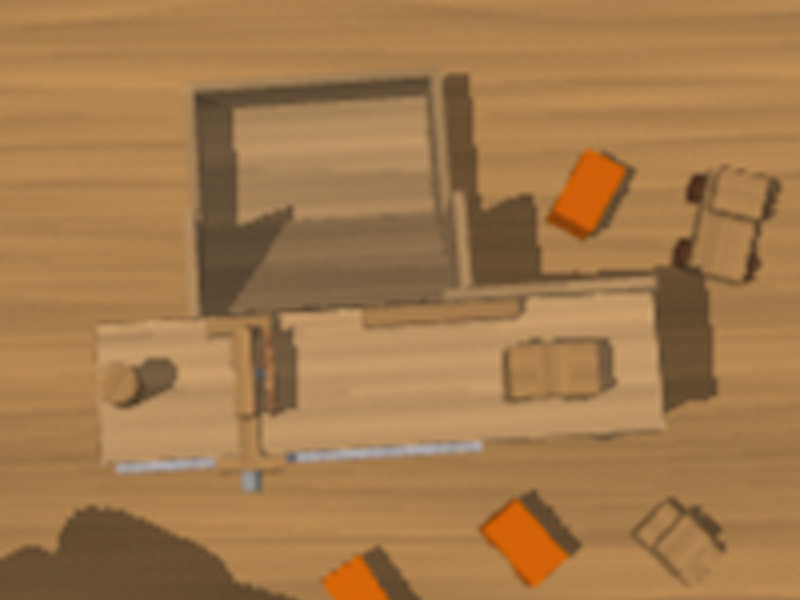

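View pics/scenecrop.png

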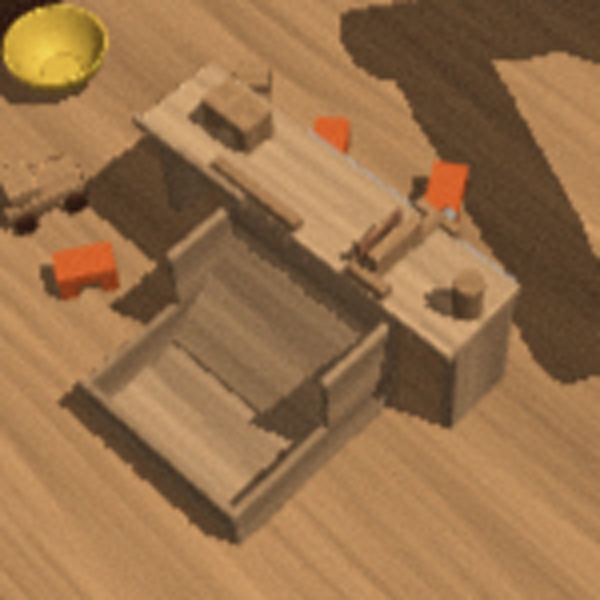

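View pics/top0.png

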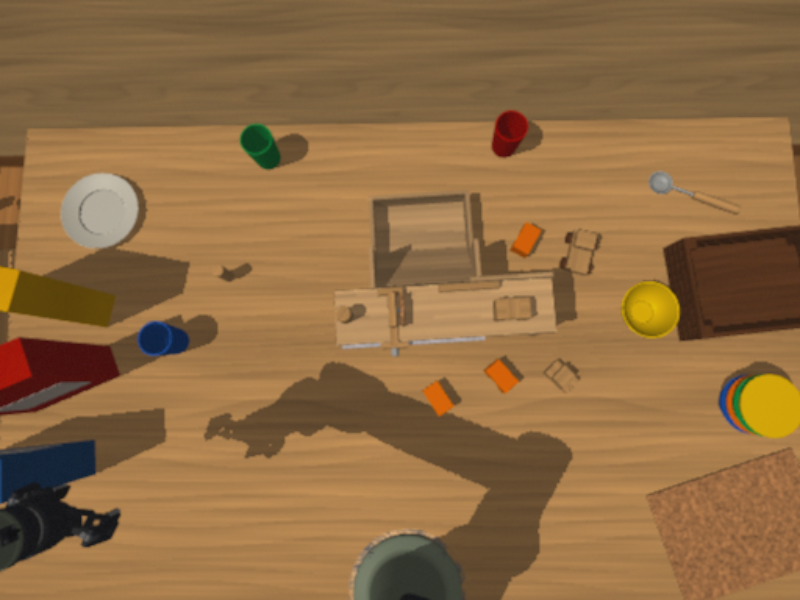

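```bash
cat > h.py <<'E'
from cell import bot
import numpy as np
from scipy.optimize import least_squares
K={c:bot.calibration(c) for c in("scene","top")}
off={"top":(190,105),"scene":(165,125)}
def proj(c,P):
    E=K[c]["extrinsics"];p=E[:3,:3]@P+E[:3,3];q=K[c]["mtx"]@p;return q[:2]/q[2]
def px(c,u): return np.array(off[c])+np.array(u)/4-0.375
def back(c,u,z):
    E=K[c]["extrinsics"];R=E[:3,:3];o=-R.T@E[:3,3];d=R.T@np.linalg.solve(K[c]["mtx"],[u[0],u[1],1]);return o+d*(z-o[2])/d[2]
def w(p,P): # chute->world
    c,s=np.cos(p[2]),np.sin(p[2]);return np.array([p[0]+c*P[0]-s*P[1],p[1]+s*P[0]+c*P[1],P[2]])
def inv(p,P):
    c,s=np.cos(p[2]),np.sin(p[2]);d=np.array(P[:2])-p[:2];return np.array([c*d[0]+s*d[1],-s*d[0]+c*d[1]])
E
python3 - <<'E'
from h import *
obs=[("top",(663,430),(-.07,-.2,.16)),("top",(103,463),(-.07,.2,.16)),("top",(97,325),(.03,.2,.16)),
("scene",(137,118),(.03,-.2,.165)),("scene",(213,65),(-.07,-.2,.16)),("scene",(517,287),(-.07,.2,.16)),("scene",(452,357),(.03,.2,.16)),
("top",(192,90),(.232,.126,.06)),("top",(437,76),(.232,-.066,.06)),("scene",(236,540),(.235,.13,.0))]
f=lambda p:np.concatenate([proj(c,w(p,P))-px(c,u) for c,u,P in obs])
r=least_squares(f,[.45,0,0],loss="soft_l1");p=r.x
print(p.tolist());print(np.round(f(p).reshape(-1,2),1).tolist())
for n,c,u,z in [("brick c","top",(556,366),.196),("b1","top",(505,347),.196),("b2","top",(605,338),.196),("b3","top",(610,393),.196),("b4","top",(507,400),.196),
 ("pad top far","top",(275,330),.194),("pad near","top",(275,408),.194),("strip -y end","top",(522,310),.174),("strip +y end","top",(363,318),.174),
 ("pillar","top",(122,384),.205)]+[("sb%d"%i,"scene",u,.196) for i,u in enumerate([(203,95),(228,75),(271,112),(243,130)])]+[("s strip+","scene",(300,222),.174),("s strip-","scene",(213,163),.174),("s padtop","scene",(350,240),.18)]:
    P=back(c,px(c,u),z);print(n,np.round(P*1e3).astype(int),np.round(inv(p,P)*1e3))
E
```

```text
[0.5559478063445017, -0.07423602159531532, 0.05000251328617427]
[[0.9, -0.2], [-0.5, 0.0], [-0.4, -0.3], [0.2, -0.9], [-0.3, -1.2], [0.6, 0.0], [-1.4, 0.0], [0.6, 0.1], [-1.4, -0.1], [0.4, 0.3]]
brick c [ 537 -195  196] [ -25. -119.]
b1 [ 551 -160  196] [ -9. -86.]
b2 [ 556 -229  196] [  -7. -154.]
b3 [ 518 -231  196] [ -45. -154.]
b4 [ 514 -160  196] [-46. -84.]
pad top far [565  -2 194] [12. 71.]
pad near [511  -2 194] [-42.  74.]
strip -y end [ 580 -176  174] [  19. -103.]
strip +y end [576 -64 174] [20.  9.]
pillar [527 102 205] [-20. 177.]
sb0 [ 550 -225  196] [ -14. -150.]
sb1 [ 516 -227  196] [ -48. -150.]
sb2 [ 517 -163  196] [-43. -87.]
sb3 [ 551 -166  196] [-10. -91.]
s strip+ [575 -62 174] [19. 11.]
s strip- [ 587 -170  174] [ 26. -98.]
s padtop [559 -13 180] [ 6. 61.]
```

The brick candidates in the top camera are:
- the plain wooden block on the ledge at (329,197);
- three orange look-alikes at (337,153), (321,240) and (280,252);
- the wooden wedge, off the ledge at (360,240).

The block on the ledge fits: it is plain wood, on the -y part, with the stop at y≈73 to its +y side. The enlarged crop confirms this. Next I push it along the ledge with nearly shut fingers.

```bash
cat >> h.py <<'E'
from scipy.spatial.transform import Rotation as Ro
p=np.array([0.5559,-0.0742,0.0500])
def ori(a,pos): # tool y along chute angle a (mod pi); pick the reachable nearer wrist
    best=None
    for k in(0,np.pi):
        t=p[2]+a+k;y=np.array([np.cos(t),np.sin(t),0]);z=np.array([0,0,-1.]);x=np.cross(y,z)
        q=Ro.from_matrix(np.c_[x,y,z]).as_quat();q=[q[3],*q[:3]]
        j=bot.solve_ik(pos,q)
        if j is not None and (best is None or abs(j[5])<abs(best[1][5])): best=(q,j)
    return best
def st():
    P=bot.read_position();print("t",round(bot.read_clock(),2),"chute mm",np.round(inv(p,P)*1e3,1),round(P[2]*1e3,1),"F",np.round(bot.read_ft_force(),2))
E
python3 - <<'E'
from h import *
a=w(p,(-.027,-.186,.27));q,j=ori(0,a);print(np.round(j,2))
bot.move_pose(a,q);bot.set_gripper(0.12);st()
print(bot.move_linear(w(p,(-.027,-.186,.167)),.08,until_force=3));st()
print(bot.move_linear(w(p,(-.027,-.03,.167)),.04,until_force=3));st()
import cv2
im=bot.camera("top"); cv2.imwrite("pics/t1.png",cv2.cvtColor(cv2.resize(im[155:245,190:370],None,fx=4.4,fy=4.4,interpolation=cv2.INTER_CUBIC),cv2.COLOR_RGB2BGR))
E
```

```text
[-0.58  0.4   0.01  1.18  0.    0.95]
t 4.41 chute mm [ -27. -186.] 270.0 F [ 0.05 -0.14 -0.28]
False
t 5.84 chute mm [ -26.6 -186.2] 167.6 F [0.25 0.44 0.21]
False
t 9.89 chute mm [-27.  -30.1] 167.0 F [-0.58 -0.93  0.4 ]
```

View pics/t1.png

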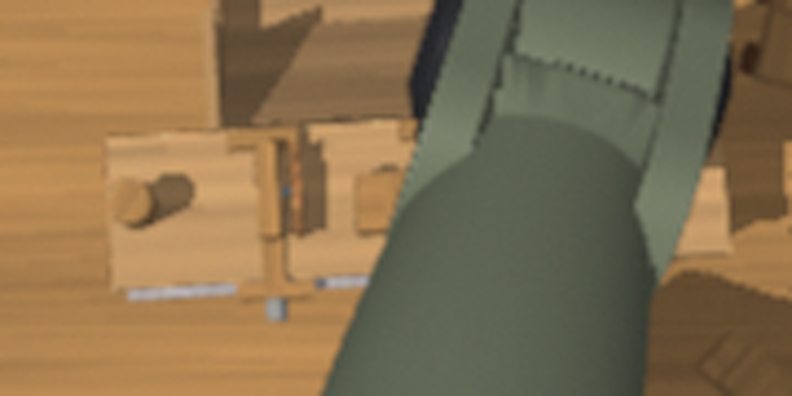

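The crop shows the brick's front edge at about (355,200) and the pad at (302,190). That leaves a gap of about 31 mm, and the brick is square to the ledge. I'll close in slowly.

Run:
```python
from h import *
print(bot.move_linear(w(p,(-.027,-.008,.167)),.03,until_force=3));st()
F0=bot.read_ft_force()
print(bot.move_linear(w(p,(-.027,.014,.167)),.008,until_force=2.2));st()
for i in range(3): bot.wait(.15);print(np.round(bot.read_ft_force(),2))
import cv2
im=bot.camera("top"); cv2.imwrite("pics/t2.png",cv2.cvtColor(cv2.resize(im[155:245,190:370],None,fx=4.4,fy=4.4,interpolation=cv2.INTER_CUBIC),cv2.COLOR_RGB2BGR))
```

```text
False
t 10.82 chute mm [-27.   -7.9] 167.0 F [ 0.2  -0.05  0.06]
True
t 12.46 chute mm [-27.1   4.7] 166.8 F [-0.58 -0.33  1.82]
[ 0.84 -1.85  1.63]
[ 1.03 -1.79  1.56]
[ 1.35 -2.46  0.52]
```

View pics/t2.png

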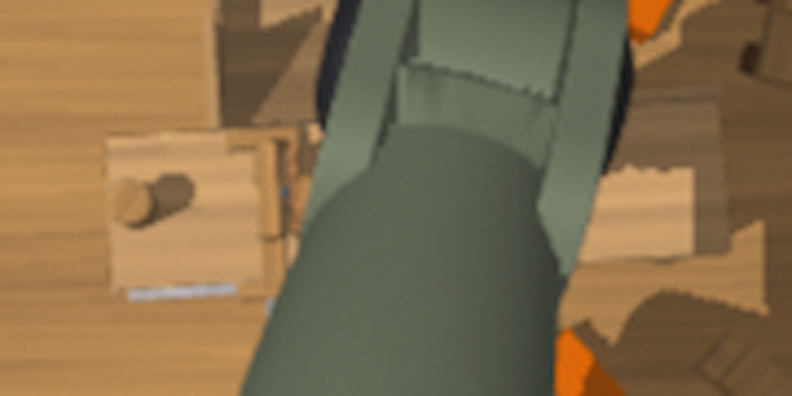

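The brick reaches the pad (near (300,200), hidden by the arm) at the expected place. Force noise is about 0.7 N, so I'll press 1 mm further and average the reading to confirm, then back off and take a picture.

Run:
```python
from h import *
import cv2
def av(n=12): return np.round(np.mean([bot.read_ft_force() for _ in range(n) if bot.wait(.03) is None],0),2)
print(av());print(bot.move_linear(w(p,(-.027,.0060,.167)),.005,until_force=5));bot.wait(.2);print(av());st()
bot.move_linear(w(p,(-.027,-.02,.167)),.03);print(av())
bot.move_linear(w(p,(-.027,-.02,.26)),.12)
bot.move_linear(w(p,(-.10,-.17,.30)),.2)
im=bot.camera("top"); cv2.imwrite("pics/t3.png",cv2.cvtColor(cv2.resize(im[155:245,190:370],None,fx=4.4,fy=4.4,interpolation=cv2.INTER_CUBIC),cv2.COLOR_RGB2BGR));st()
```

```text
nan
False
nan
t 14.37 chute mm [-27.2   5.9] 166.9 F [ 0.34 -5.32 -1.79]
nan
t 17.77 chute mm [ -99.8 -169. ] 299.5 F [-0.18  0.45  0.44]
  return _methods._mean(a, axis=axis, dtype=dtype,
  ret = ret.dtype.type(ret / rcount)
```

View pics/t3.png

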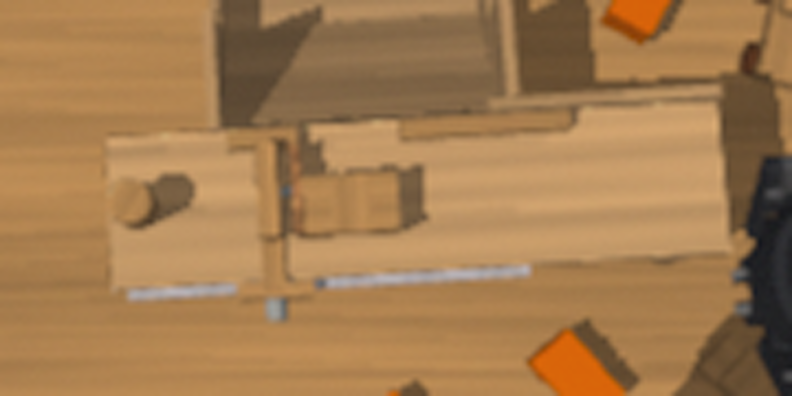

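The picture shows the brick against the pad, its left edge at (302,205) and its right end at (400,200). It is square and just clears the strip's end at (400,130). I measured 5 N on the pad in the last press. Now I push it out from the robot side and watch for jams.

Run:
```python
from h import *
import cv2
a=w(p,(-.061,.044,.27));q,j=ori(np.pi/2,a);print(np.round(j,2))
bot.move_pose(a,q);bot.set_gripper(0.0);st()
hit=bot.move_linear(w(p,(-.061,.044,.167)),.08,until_force=3);print(hit);st()
if not hit:
    hit=bot.move_linear(w(p,(-.02,.044,.167)),.025,until_force=4);print(hit);st()
    if not hit:
        hit=bot.move_linear(w(p,(.026,.044,.168)),.025,until_force=4);print(hit);st()
im=bot.camera("scene"); cv2.imwrite("pics/s4.png",cv2.cvtColor(cv2.resize(im[125:275,165:315],(600,600),interpolation=cv2.INTER_CUBIC),cv2.COLOR_RGB2BGR))
```

```text
[-0.22  0.2  -0.26  1.11  0.   -0.27]
t 19.1 chute mm [-60.9  43.3] 270.1 F [-0.25 -0.36  0.3 ]
False
t 20.54 chute mm [-60.6  43.9] 167.5 F [-0.04  0.37 -0.02]
False
t 22.33 chute mm [-20.  44.] 167.0 F [-0.43 -0.28  0.16]
False
t 24.32 chute mm [25.9 44. ] 168.0 F [ 0.   -1.03 -0.38]
```

View pics/s4.png

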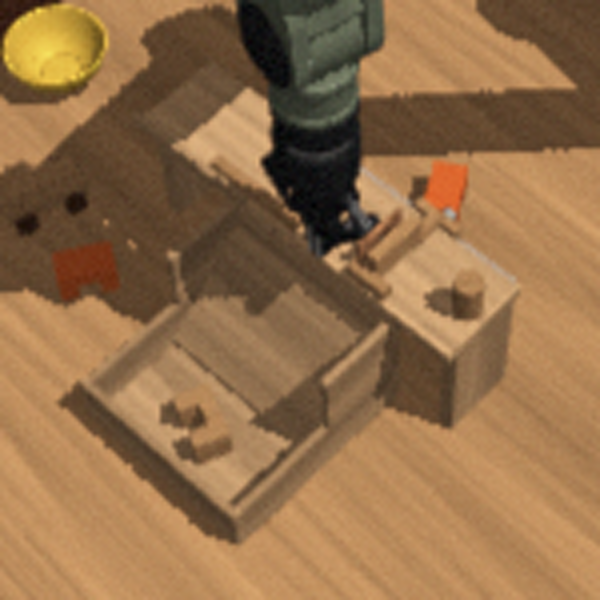

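The brick lies in the tray at about (197,428), and the pillar and gate haven't moved. I'll retreat and hand in.

Run:
```python
from h import *
bot.move_linear(w(p,(-.03,.044,.17)),.08,until_force=4)
bot.move_linear(w(p,(-.03,.044,.30)),.12);bot.wait(1);st()
im=[bot.camera("scene").astype(int)[215:245,190:235] for _ in range(2) if bot.wait(.3) is None or True]
print(abs(im[0]-im[1]).max())
print(bot.close_job())
```

```text
t 27.46 chute mm [-30.  44.] 300.0 F [ 0.06 -0.46 -0.33]
12
the job is handed in; nothing more can be done
None
```

The brick was slid to the cork stop, touched it with about 5 N, then was pushed through the gate and dropped into the tray. The arm was withdrawn and the job handed in at about 28 s; no verdict was returned.

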